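# Lock a bowl blank in its jig with the square key

## Task

Lock the round wooden blank in the jig: take the slimmer of the two T-handled keys out of its stand, push its tip down into the square recess of the jig's captive knob and, with the key, turn the knob clockwise as far as it goes, so that the steel keeper bar lies across the blank. Then pull the key out and put it back upright, fully down, in the stand it came from. Turn the knob only with the key, not with the fingers, and leave the blank, the thicker key, the hammer and the glue bottle where they are.

Things in the scene. Friction and masses are not known exactly. Their poses are not given: they have to be found in the camera images.
- recess_mouth (a point): Centre of the mouth of the square recess in the top of the jig's captive knob (aluminium cross knob, 62 mm across, 38 mm high), 90 mm above the table. Mouth 32 mm wide, narrowing in the top 8 mm to 20 mm; 30 mm deep. The key fits in any quarter turn, with rotary play up to 0.19 rad either way. z up; x is square to a recess wall, along the keeper bar. Turns with the knob, about z.
- keeper (a joint): Angle (rad) of the knob with its steel keeper bar (24 mm wide, 8 mm thick, reaching 101 mm from the axis, underside 52 mm above the table). Starts at 0 to 0.25, swung away from the blank; grows clockwise seen from above; 1.35 = stop, bar across the blank. Light friction (0.1 N m); stays where left.
- slim_key_bar (a point): Centre of the slimmer key's wooden T-bar: 90 mm long (x), 18 mm wide (y), 18 mm high; round its middle a steel hub, 34 mm (x) by 24 mm (y), 20 mm high: grip here, across y. z up along the key. Key 114 mm tall, about 0.26 kg; square steel shank 17 mm wide, sides along x and y, tapering to 9 mm in the last 8 mm. Starts upright in its stand, bar centre 114 mm above the table.
- slim_key_tip (a point): Centre of the slimmer key's lower end, 104 mm straight below the centre of its bar; axes as the bar's.
- slim_stand_mouth (a point): Centre of the mouth of the hole in the slimmer key's stand, a fixed dark wooden block 75 x 75 mm, 60 mm high, with a 120 mm long foot along x. The hole is square, sides along x and y, 34 mm wide at the mouth, narrowing in the top 8 mm to 22 mm; 50 mm deep. Mouth 60 mm above the table; z up.
- thick_key_bar (a point): Centre of the T-bar of the thicker key: same form and height, but a 30 mm square shank that does not fit the knob. Stands in a similar block of its own. Not to be used.
- blank_center (a point): Centre (half-way up) of the round wooden blank, 100 mm in diameter, 30 mm high, lying loose between three low fences on the jig; top 50 mm above the table, 115 mm from the knob's axis to the blank's.
- hammer: Hammer, 260 mm long, lying on the bench as a bystander; origin at its underside.
- glue: White glue bottle, 60 mm in diameter, 150 mm tall, standing on the bench as a bystander; origin at the centre of its underside.
There are look-alikes about, which are no part of the job. Leave any pink or red look-alike of the part that bears slim_key_bar alone.

How it is judged:
By the outcome, as a careful person would: the job done as asked, in the order asked, and still so for the second after the job is handed in, with the robot touching nothing.
It also fails if it takes over 66 s, if anything falls off the work surface, if the arm or the gripper's body presses on something with over 40 N, if the wrist force passes 120 N, or if a joint passes its speed limit or range.

## Robot

A 7-joint arm with a two-finger parallel gripper is mounted at the origin on the work surface. World frame = base frame: x ahead of the robot, y to its left, z up, the work surface at z = 0. Lengths are in mm, angles in rad, forces in N, time in s.
With the tool pointing down it reaches from about 350 to 900 mm from the base axis. Payload 7.2 kg.
Tool frame: the origin (TCP) lies at the very end of the fingers, on their centre line; the grasp point (between the pads) lies 19 mm behind it; z points along the fingers, y is the line along which they close (so a half turn about z gives the same grasp; the last joint's range is limited). The gripper opens to 85 mm and grips with 20 to 120 N. Pads are 22 mm wide; open, the fingers measure 114 mm over their backs; the gripper's body (76 mm by 85 mm) begins 54 mm behind the grasp point. The pads swing forward as they close: fully open they stand 13 mm farther back than shut.
Start: joints at [1.228, 0.411, -0.013, 1.596, 0.006, 1.134, -0.082], TCP at [169.585, -601.557, 199.797] pointing down, gripper open.
Joint ranges: [-2.95, 2.95], [-0.29, 1.99], [-1.47, 1.44], [0.14, 2.54], [-1.03, 4.17], [0.13, 1.85], [-2.86, 2.86]. Speed limits (rad/s): [2.39, 2.39, 3.01, 3.01, 3.14, 3.14, 3.14].

## Interface

Orientations are given as [roll, pitch, yaw] about the fixed x, y, z axes, in that order (R = Rz(yaw) Ry(pitch) Rx(roll)).
In Python, from cell import * gives the robot as it stands. Calls block until the motion is done:
- reach(position, orientation): joint-space move of the TCP to a pose.
- move_l(position, feed=150, ori=None, f_stop=None): straight line of the TCP; ori=None keeps the orientation; feed is the mean speed in mm/s. With f_stop (N) it stops when the force on the tool has changed by that much, and returns True; else False.
- set_joints(angles): joint-space move.
- let_go() and grasp(newtons=None): open the fingers fully, or close them until they stop; newtons is the grip in N (None keeps the last).
- hold(seconds).
- solve_ik(position, orientation): joint angles nearest the present ones, or None.
- get_image(name): name is "scene" or "side" or "wrist"; returns (picture, depth): 480x640x3 uint8, blue, green, red; 480x640 float32, mm along the optical axis (not along the pixel's ray), 0 where there is no reading.
- calibration(name): a dict with "vfov" (degrees; the focal length in pixels is half the picture's height over the tangent of half this angle, whatever the lens; pixels are square), "cx", "cy" (the principal point, pixels), "R" (3x3) and "t" (3): a world point X has camera coordinates R X + t. Camera axes: x right, y down, z forward; pixel columns grow to the right and rows downward; lengths in mm; the calibration is good to about 2 mm. A picture is of the moment at which its call begins: read the wrist's pose just before it. calibration takes no time and is no camera call; for the wrist camera it gives the pose at the moment of the call.
A pose or a line that the arm cannot do raises Unreachable and nothing moves.
- hand_in(): hands the job in; it is judged then, once.
Readings, each from a call of its own:
- read_time_s(): time.
- read_joint_positions(): joint angles.
- read_joint_velocities(): joint speeds.
- read_joint_efforts(): joint torques, N m.
- read_tcp_pos(): TCP position.
- read_ee_rot(): TCP orientation.
- read_ft_force(): force on the tool from outside, world axes, zero at the start.
- read_ft_torque(): the same for the moment, N m.
- read_finger_gap(): finger opening in mm.
- read_finger_force(): force on a finger pad.
Only numpy, scipy, OpenCV 4.12 (cv2) and the standard library are available. Lean on these libraries where they do the work, as an engineer would, in place of code of your own. Each camera call takes 0.05 s, during which the arm holds its last target. There are 200 camera calls.

## Working session

There is one attempt and no reset: what is moved stays moved. The work goes in short steps, each a Python script; the robot and the scene stay as the last script left them, time stands still between calls to the robot, and variables do not carry over. Pictures are saved under pics/ and viewed, at most 10 in all, crops included, and the job is handed in when it is done.

```bash
mkdir -p pics; ls; python3 - <<'E'
from cell import *
import cv2,numpy as np
for n in("scene","side"):
    p,d=get_image(n); cv2.imwrite(f"pics/{n}0.png",p); np.save(f"pics/{n}0.npy",d)
    c=calibration(n); print(n,c,(d>0).mean())
print(read_ee_rot(),read_time_s())
E
```

```text
pics
scene {'vfov': 48.56085474139708, 'cx': 312.4591846928371, 'cy': 234.63563136309654, 'R': array([[ 0.27085233,  0.96252691, -0.01345207],
       [ 0.77650502, -0.22672279, -0.58790878],
       [-0.56892791,  0.14879087, -0.80881537]]), 't': array([ -62.24824328, -350.00171035, 1619.32925881])} 0.9961067708333333
side {'vfov': 47.87081088695163, 'cx': 319.8886819513778, 'cy': 239.52008615319895, 'R': array([[-0.87251798, -0.48837648,  0.01417012],
       [-0.35443878,  0.61273456, -0.70634942],
       [ 0.33628192, -0.62132501, -0.70772149]]), 't': array([396.58864416, 272.82325502, 948.22240888])} 0.9957877604166666
[-3.14015056e+00  1.09199000e-04  2.74776867e-01] 0.1
```

View pics/scene0.png

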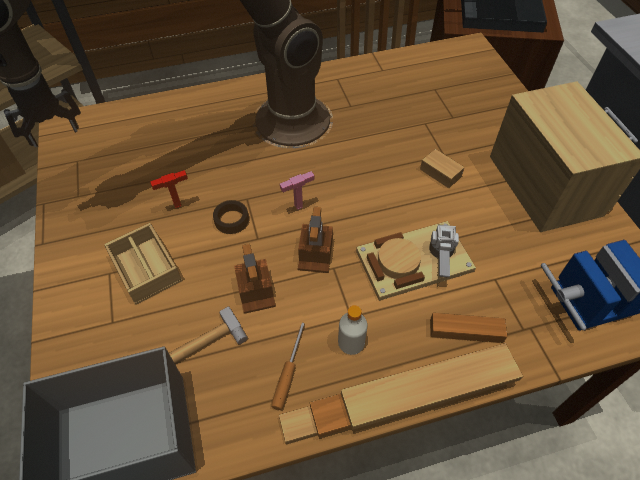

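View pics/side0.png

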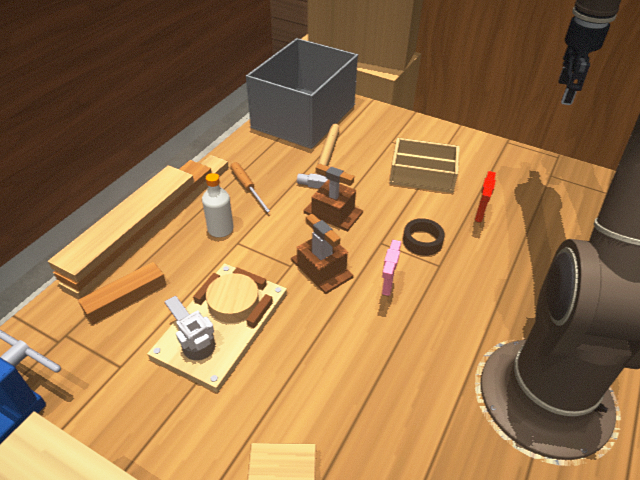

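Scene view: T-keys stand in dark blocks at (316,228) and (251,265). The look-alikes are red (170,185) and pink (297,185). The jig has its knob at (445,238) and the blank at (400,256). In the side view the same keys are at (322,238) and (335,183), and the knob at (195,328). I'll compare the shanks in one close crop.

```bash
python3 - <<'E'
import cv2,numpy as np
s=cv2.imread("pics/side0.png");a=cv2.imread("pics/scene0.png")
f=lambda i,x,y,w,h,k:cv2.resize(i[y:y+h,x:x+w],None,fx=k,fy=k,interpolation=cv2.INTER_CUBIC)
A=f(s,280,150,100,150,4);B=f(a,225,195,120,125,3)
B=cv2.copyMakeBorder(B,0,600-B.shape[0],0,0,cv2.BORDER_CONSTANT)
cv2.imwrite("pics/crop1.png",np.hstack([A,B]))
E
```

```text
(no output)
```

View pics/crop1.png

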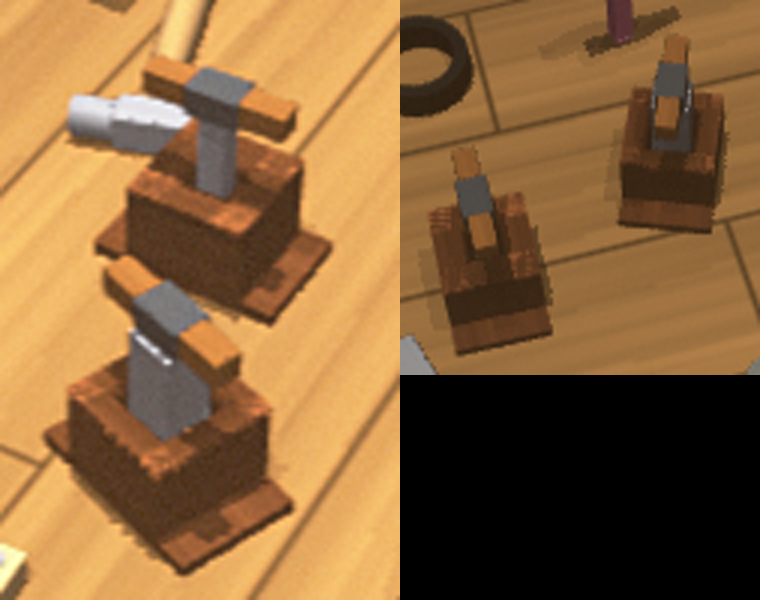

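The slim key is the one at scene (250,260), side (335,173): its shank is narrow. The other key's shank is wide. Next I'll localise both coarsely and look from the wrist.

```bash
cat >h.py <<'E'
from cell import *
import cv2,numpy as np
def px2w(c,uv,z):
    f=240/np.tan(np.radians(c["vfov"]/2)); uv=np.atleast_2d(np.array(uv,float))
    d=np.c_[(uv[:,0]-c["cx"])/f,(uv[:,1]-c["cy"])/f,np.ones(len(uv))]@c["R"]
    o=-c["R"].T@c["t"]
    return (o+d*((z-o[2])/d[:,2])[:,None])
def w2px(c,X):
    f=240/np.tan(np.radians(c["vfov"]/2)); q=c["R"]@np.array(X,float)+c["t"]
    return q[:2]/q[2]*f+[c["cx"],c["cy"]]
def down(yaw): return [np.pi,0,yaw]
E
python3 - <<'E'
from h import *
a=calibration("scene");b=calibration("side")
print(px2w(a,[[249.5,260],[247,248],[253,274]],124).round(),px2w(b,[[335,173]],124).round())
print("knob",px2w(a,[446,231],90).round(),px2w(b,[195,327],90).round())
print("blank",px2w(a,[400,256],50).round(),px2w(b,[233,294],50).round())
w=calibration("wrist");print(w, -w["R"].T@w["t"])
K=px2w(b,[[335,173]],124)[0]
for h in (330,380):print(solve_ik([K[0],K[1],h],down(0.27)))
E
```

```text
[[ 549. -232.  124.]
 [ 516. -231.  124.]
 [ 586. -232.  124.]] [[ 545. -225.  124.]]
knob [[575. 231.  90.]] [[571. 235.  90.]]
blank [[588. 116.  50.]] [[580. 118.  50.]]
{'vfov': 71.57811605733346, 'cx': 324.8363405223817, 'cy': 245.07316415767104, 'R': array([[ 0.27109171, -0.96255134, -0.00205005],
       [-0.92388538, -0.26079831,  0.2800358 ],
       [-0.27008348, -0.07402138, -0.95998737]]), 't': array([-624.158362  ,  -36.55861586,  379.26925935])} [ 237.862553   -582.24485947  373.05186481]
[ 0.51167313  0.28712684 -0.2654489   1.47686244  0.07563049  1.38765619
 -1.05797858]
[ 0.5108687   0.27420591 -0.2680145   1.38214561  0.07197781  1.49476805
 -1.05385361]
```

```bash
python3 - <<'E'
from h import *
reach([565,-229,300],down(0))
c=calibration("wrist");p,d=get_image("wrist")
np.save("pics/w1.npy",d);np.save("pics/w1c.npy",c,allow_pickle=True);cv2.imwrite("pics/w1.png",p)
print(read_time_s(),w2px(c,[547,-229,124]))
E
```

```text
2.1417 [323.54755405 232.89245533]
```

View pics/w1.png

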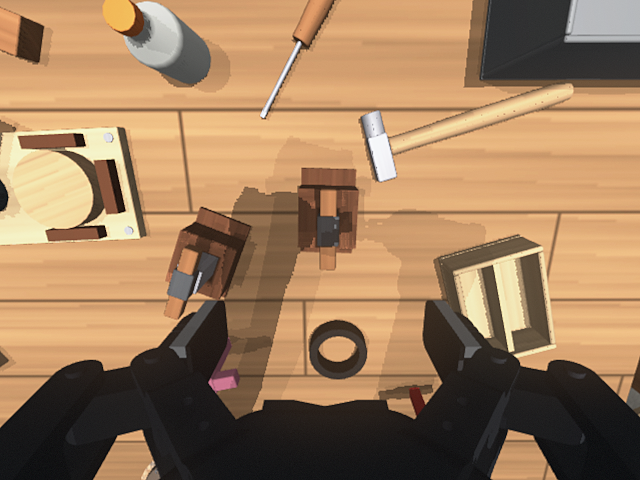

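The wrist view shows the slim key's hub at (327,231), with its bar from (328,190) to (327,270), on the stand at (328,210). I'll use depth to get the bar and stand rectangles.

```bash
cat >>h.py <<'E'
def cloud(c,d):
    f=240/np.tan(np.radians(c["vfov"]/2)); v,u=np.indices(d.shape)
    P=np.dstack([(u-c["cx"])/f*d,(v-c["cy"])/f*d,d])
    return (P-c["t"])@c["R"]
def rect(P,xy,r,z0,z1):
    m=(np.hypot(P[...,0]-xy[0],P[...,1]-xy[1])<r)&(P[...,2]>z0)&(P[...,2]<z1)
    q=P[m]; (x,y),(w,h),a=cv2.minAreaRect(q[:,:2].astype(np.float32))
    return np.round([x,y,w,h,a,np.median(q[:,2]),len(q)],1)
E
python3 - <<'E'
from h import *
c=np.load("pics/w1c.npy",allow_pickle=True).item();d=np.load("pics/w1.npy");p=cv2.imread("pics/w1.png")
P=cloud(c,d)
print("bar",rect(P,(547,-229),70,115,135))
print("stand",rect(P,(547,-229),70,54,67))
print("foot",rect(P,(547,-229),85,3,30))
m=(np.hypot(P[...,0]-547,P[...,1]+229)<70)&(P[...,2]>117)
hsv=cv2.cvtColor(p,cv2.COLOR_BGR2HSV)
hub=m&(hsv[...,1]<80); wood=m&(hsv[...,1]>=110)
for n,k in(("hub",hub),("wood",wood)):
    q=P[k][:,:2].astype(np.float32); print(n,len(q),cv2.minAreaRect(q),q.mean(0))
q=P[m][:,:2]; print(q.min(0),q.max(0)); w=np.linalg.svd(q-q.mean(0),full_matrices=False)[2][0];print("angle",np.arctan(w[1]/w[0]))
E
```

```text
bar [ 548.9 -233.4   23.1   88.9   89.6  123.3 1506. ]
stand [ 548.3 -233.3   74.5   75.2   88.1   60.  2298. ]
foot [ 547.9 -233.1   74.7  120.6   88.1    8.2 1178. ]
hub 52158 ((559.0664672851562, -229.1033935546875), (138.7948455810547, 53.39230728149414), 88.71189880371094) [ 574.2112  -228.32704]
wood 1543 ((562.3424072265625, -229.6666717529297), (112.50645446777344, 95.50080871582031), 50.638893127441406) [ 556.5523  -241.47827]
[ 504.46099279 -298.44447497] [ 593.39171414 -159.60539237]
angle 1.5683534838097533
```

```bash
python3 - <<'E'
from h import *
reach([575,225,260],down(0))
c=calibration("wrist");p,d=get_image("wrist")
np.save("pics/w2.npy",d);np.save("pics/w2c.npy",c,allow_pickle=True);cv2.imwrite("pics/w2.png",p)
print(read_time_s(),read_joint_positions())
P=cloud(c,d)
print("knob",rect(P,(573,233),45,84,96));print("bar",rect(P,(573,233),130,56,64));print("blank",rect(P,(584,117),70,46,54))
m=(np.hypot(P[...,0]-573,P[...,1]-233)<130)&(P[...,2]>56)&(P[...,2]<64)
q=P[m][:,:2];print(q.min(0),q.max(0))
m=(np.hypot(P[...,0]-573,P[...,1]-233)<28)&(P[...,2]<75)
q=P[m];print("recess",np.median(q,0),len(q))
E
```

```text
3.8583 [-0.10463412  0.39974824 -0.47937315  1.50897319  0.18933003  1.27910413
 -2.17963849]
knob [ 578.6  229.5   42.    42.5   66.4   89.4 1154. ]
bar [ 616.5  206.5   57.9  111.8   54.4   60.  1753. ]
blank [ 583.4  114.9   99.1   98.6   88.5   50.  5728. ]
[565.61333685 180.06269288] [674.25186112 254.00395641]
recess [574.71470417 230.83470101  60.55088122] 353
```

View pics/w2.png

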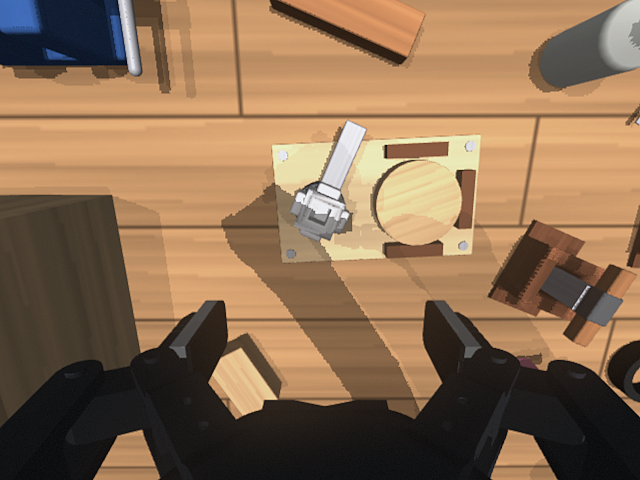

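The wrist view shows the knob at (322,212), its bar pointing to (353,128), and the blank at (418,200). That puts the knob at (578.6,229.5) and the recess axes at yaw −0.41 (mod π/2). Now I'll grasp and lift the key.

```bash
python3 - <<'E'
from h import *
from cell import *
Y=-0.02
reach([548.9,-233.4,230],down(Y))
move_l([548.9,-233.4,95],feed=120,f_stop=12)
print(read_tcp_pos());f0=read_ft_force()
grasp(80);hold(.2);print(read_finger_gap(),read_finger_force(),read_ft_force()-f0,read_tcp_pos())
b=move_l([548.9,-233.4,255],feed=110,f_stop=25)
print(b,read_tcp_pos(),read_ee_rot(),read_ft_force()-f0,read_finger_gap(),read_joint_positions())
for n in("scene","side"):
    p,d=get_image(n);cv2.imwrite(f"pics/{n}3.png",p)
cv2.imwrite("pics/lift.png",cv2.resize(p[40:300,220:460],None,fx=2,fy=2));print(read_time_s())
E
```

```text
[ 549.50795645 -233.55936282   95.81759744]
-0.17013852184512987 0.0 [-0.25942242 -0.42812808 -0.38522501] [ 548.88837496 -233.38126654   94.94488054]
False [ 548.55981931 -233.28415895  254.21497625] [-3.14109379e+00  1.20822623e-03 -1.99219551e-02] [ 0.19187433 -0.1241147  -1.7396023 ] -0.07981298777553361 [ 0.60747969  0.35154949 -0.38187181  1.5750071   0.13575128  1.24264995
 -1.387943  ]
9.4917
```

View pics/lift.png

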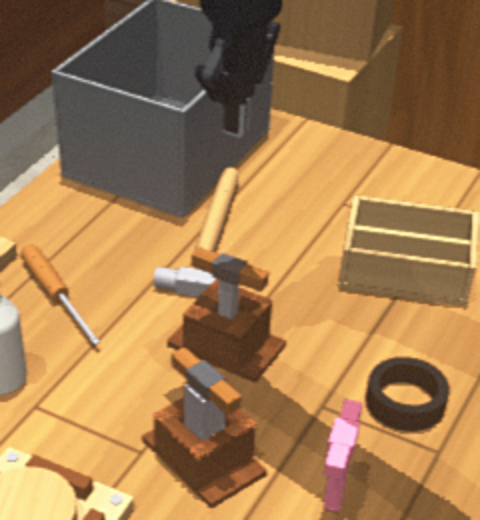

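The key is still in its stand and the fingers closed on nothing. I'll compare where the fingers appear with where the TCP should project.

```bash
python3 - <<'E'
from h import *
t=read_tcp_pos();print(t)
for n in("scene","side"):
    c=calibration(n);u=w2px(c,t);print(n,u)
    p=cv2.imread(f"pics/{n}3.png");x,y=int(u[0])-45,int(u[1])-90
    cv2.circle(p,tuple(np.int32(u.round())),1,(0,0,255),-1)
    k=w2px(c,[548.9,-233.4,124]);cv2.circle(p,tuple(np.int32(k.round())),1,(255,0,255),-1)
    x,y=max(x,0),max(y,0)
    cr=cv2.resize(p[y:y+150,x:x+100],(400,600),interpolation=cv2.INTER_CUBIC)
    out=cr if n=="scene" else np.hstack([out,cr])
cv2.imwrite("pics/chk.png",out)
E
```

```text
[ 548.6320987  -233.31704157  254.33802423]
scene [241.8170027  224.35419473]
side [337.34931575 119.2110962 ]
```

View pics/chk.png

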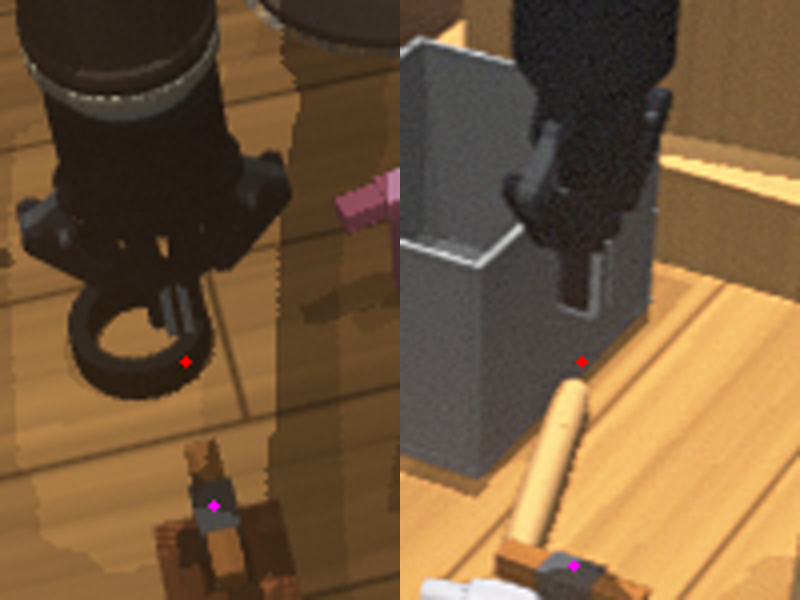

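The fingertips show above the projected TCP in both views: scene (240,217) against (242,224), side (336,106.5) against (337,119). So the real fingertips are higher than reported and closed just above the key. I'll triangulate the offset.

```bash
python3 - <<'E'
from h import *
A=[];B=[]
for n,uv in(("scene",(239.8,217)),("side",(335.8,106.5))):
    c=calibration(n);o=-c["R"].T@c["t"];g=px2w(c,uv,200)[0]-o;g/=np.linalg.norm(g);M=np.eye(3)-np.outer(g,g);A.append(M);B.append(M@o)
X=np.linalg.lstsq(np.vstack(A),np.hstack(B),rcond=None)[0];print(X,X-read_tcp_pos())
# two-view residual
for n in("scene","side"):print(w2px(calibration(n),X))
# depth at fingertip, fresh
for n,uv in(("scene",(240,214)),("side",(335,103))):
    p,d=get_image(n);P=cloud(calibration(n),d);x,y=uv
    print(n,P[y-8:y+9:2,x].round(0).tolist())
let_go();print(read_finger_gap())
p,d=get_image("wrist");P=cloud(calibration("wrist"),d)
print("bar",rect(P,(549,-233),75,112,127))
m=(np.abs(P[...,0]-548)<60)&(np.abs(P[...,1]+233)<75)&(P[...,2]>180)&(P[...,2]<420)
q=P[m];print("fingers lowest",np.percentile(q,[0,1,50],axis=0).round(),len(q))
print(read_time_s())
E
```

```text
[ 552.72694982 -233.90778005  282.64852814] [ 4.09485111 -0.59073848 28.31050391]
[240.18140412 217.29445925]
[336.20097699 106.24699007]
scene [[559.0, -230.0, 324.0], [559.0, -231.0, 318.0], [560.0, -232.0, 314.0], [558.0, -232.0, 305.0], [559.0, -233.0, 300.0], [559.0, -234.0, 295.0], [354.0, -227.0, 31.0], [362.0, -228.0, 34.0], [370.0, -229.0, 36.0]]
side [[549.0, -219.0, 316.0], [549.0, -219.0, 312.0], [547.0, -216.0, 310.0], [549.0, -220.0, 303.0], [550.0, -222.0, 297.0], [548.0, -218.0, 295.0], [551.0, -226.0, 286.0], [721.0, -561.0, 51.0], [722.0, -564.0, 43.0]]
85.34187002654653
bar [ 548.5 -233.1   23.7   90.    89.3  123.3 2032. ]
fingers lowest [[ 534. -308.  299.]
 [ 539. -304.  307.]
 [ 560. -233.  366.]] 63889
10.425
```

Both depth and triangulation put the fingertips about 29 mm above the reported TCP, with no lateral error. I'll compensate in z and grasp again.

```bash
python3 - <<'E'
from h import *
K=(548.6,-233.2)
print(move_l([*K,120],feed=150,f_stop=12),move_l([*K,67],feed=80,f_stop=12))
print(read_tcp_pos());f0=read_ft_force()
grasp(80);hold(.2);g=read_finger_gap();print(g,read_finger_force(),read_ft_force()-f0)
if 20<g<28:
    b=move_l([*K,230],feed=110,f_stop=25)
    print(b,read_tcp_pos(),read_ee_rot(),read_ft_force()-f0,read_finger_gap(),read_joint_positions())
    p,d=get_image("scene");P=cloud(calibration("scene"),d);print("bar in stand?",rect(P,K,60,50,130))
    p,d=get_image("side");cv2.imwrite("pics/side4.png",p)
    cv2.imwrite("pics/lift2.png",cv2.resize(p[40:240,260:420],None,fx=3,fy=3))
print(read_time_s())
E
```

```text
False False
[ 548.88723878 -233.18045223   67.13946867]
22.876840220299105 78.85953068733215 [-0.68168817 -1.37539954  4.94873296]
False [ 548.20600165 -233.10268687  229.1922317 ] [-3.14108809e+00  1.28166763e-03 -1.99823265e-02] [-0.31198837 -0.80516049 -3.10601026] 22.39592214522994 [ 0.60685815  0.36832003 -0.38124593  1.6111852   0.14450907  1.19141965
 -1.39581707]
bar in stand? [ 549.7 -232.4   74.8   79.    88.4   60.8  915. ]
14.8083
```

View pics/lift2.png

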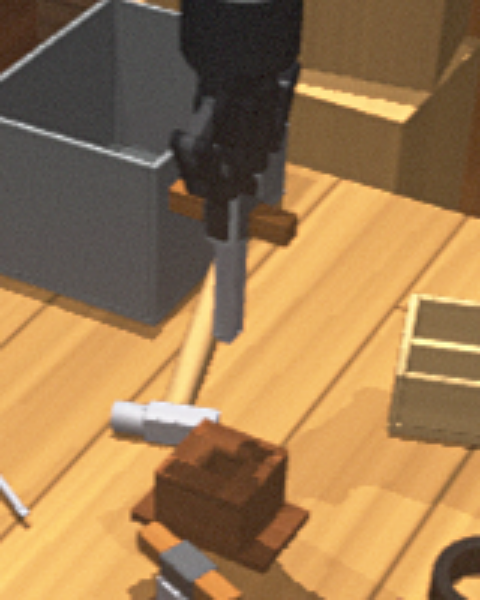

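The key hangs straight: shank tip at crop (228,335), stand hole empty at (225,460). Next I'll carry it over the knob, check alignment there, and insert.

```bash
python3 - <<'E'
from h import *
# bar direction from saved depth
c=np.load("pics/w2c.npy",allow_pickle=True).item();P=cloud(c,np.load("pics/w2.npy"))
C=np.array([578.6,229.5])
r=np.hypot(P[...,0]-C[0],P[...,1]-C[1]);m=(r>45)&(r<97)&(P[...,2]>56)&(P[...,2]<64)
q=P[m][:,:2].mean(0)-C;a=np.arctan2(q[1],q[0]);print("bar yaw",a)
y=a+np.pi/2
reach([*C,225],down(y))
move_l([*C,172],feed=100,f_stop=12)
print(read_tcp_pos(),read_ee_rot(),read_joint_positions(),read_time_s())
for n in("scene","side"):
    p,d=get_image(n);c=calibration(n);P=cloud(c,d);o=-c["R"].T@c["t"]
    m=(np.hypot(P[...,0]-C[0],P[...,1]-C[1])<25)&(P[...,2]>120)&(P[...,2]<165)
    q=P[m]; v=(C-o[:2]);v/=np.linalg.norm(v);n_=np.array([-v[1],v[0]])
    s=(q[:,:2]-C)@n_;w=(q[:,:2]-C)@v
    print(n,len(q),"lateral mid",(s.min()+s.max())/2,"depthwise",np.median(w),"lat dir",n_)
    u=np.int32(w2px(c,[*C,100]));cr=cv2.resize(p[u[1]-60:u[1]+40,u[0]-50:u[0]+50],(400,400),interpolation=cv2.INTER_CUBIC)
    out=cr if n=="scene" else np.hstack([out,cr])
cv2.imwrite("pics/pre.png",out)
E
```

```text
bar yaw -0.40733498393860257
[578.81974493 229.68206116 172.31117526] [ 3.14151840e+00 -4.67122697e-04  1.16338819e+00] [ 0.08049987  0.54939099 -0.77990578  1.59662677  0.41070174  1.16627516
 -1.19719939] 17.1833
scene 108 lateral mid -0.7647586171579599 depthwise -7.319820251188741 lat dir [-0.6130456  -0.79004752]
side 212 lateral mid 2.463218628273549 depthwise -7.786373415033168 lat dir [0.64729945 0.7622358 ]
```

View pics/pre.png

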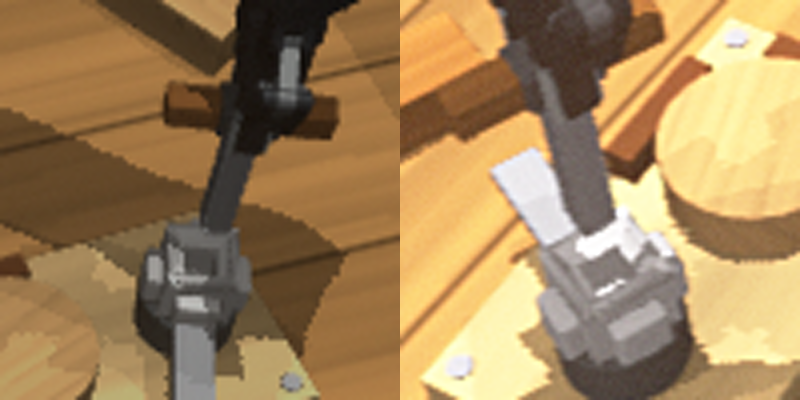

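In both crops the tip (scene crop (218,225), side crop (600,215)) sits above the recess, within about 2 mm and square to it. I'll insert and turn in steps, watching the moment.

```bash
python3 - <<'E'
from h import *
C=np.array([578.6,229.5]);y0=1.1635
b=move_l([*C,119],feed=60,f_stop=15);z=read_tcp_pos()[2];print(b,z,read_ft_force(),read_ft_torque())
if z<128:
    z=max(z,119)+.5
    y=y0; t0=read_ft_torque()[2]
    for i in range(30):
        y-=0.1 if y>0.2 else 0.04
        move_l([*C,z],ori=down(y),feed=60)
        t=read_ft_torque()[2]-t0;f=read_ft_force()
        print(round(y,2),read_ee_rot()[2].round(3),t.round(2),f.round(0),round(read_time_s(),1))
        if abs(t)>0.8 or y<-0.3 or np.abs(f).max()>30: break
E
```

```text
False 119.40462744767741 [-0.59845289  0.11741694 -2.29367485] [-0.04599532  0.00236912  0.02103969]
1.06 1.066 -0.04 [ 0.  0. -4.] 18.6
0.96 0.968 0.01 [ 0. -1. -3.] 18.8
0.86 0.869 0.05 [ 1. -1. -4.] 19.1
0.76 0.769 -0.06 [ 2. -1. -4.] 19.3
0.66 0.669 -0.07 [ 1. -2. -3.] 19.6
0.56 0.569 -0.01 [ 2. -2. -3.] 19.8
0.46 0.469 -0.03 [ 1. -1. -2.] 20.1
0.36 0.369 -0.01 [ 1. -2. -3.] 20.3
0.26 0.269 0.01 [ 2. -2. -4.] 20.6
0.16 0.169 -0.02 [ 1. -2. -3.] 20.8
0.12 0.127 0.07 [ 2. -2. -3.] 21.1
0.08 0.086 -0.01 [ 2. -1. -2.] 21.3
0.04 0.045 0.05 [ 2. -2. -2.] 21.6
0.0 0.005 -0.0 [ 2. -2. -2.] 21.8
-0.04 -0.035 -0.0 [ 1. -1. -2.] 22.1
-0.08 -0.075 0.01 [ 3. -1. -2.] 22.3
-0.12 -0.115 0.05 [ 2. -1. -2.] 22.6
-0.16 -0.155 0.02 [ 2. -1. -1.] 22.8
-0.2 -0.195 0.07 [ 1. -2. -2.] 23.1
-0.24 -0.234 0.25 [ 3. -2. -3.] 23.3
-0.28 -0.274 0.55 [ 3. -1. -2.] 23.6
-0.32 -0.314 0.76 [ 2. -1. -2.] 23.8
```

The moment rises steadily to 0.76 N m from yaw −0.2, so the knob is at its stop. I'll confirm the bar direction, ease back into the play, and pull out.

```bash
python3 - <<'E'
from h import *
C=np.array([578.6,229.5])
z=119.5
def bars():
  for n in("scene","side"):
    p,d=get_image(n);P=cloud(calibration(n),d);r=np.hypot(P[...,0]-C[0],P[...,1]-C[1])
    m=(r>45)&(r<97)&(P[...,2]>56.5)&(P[...,2]<66)
    q=P[m][:,:2]-C;print(n,len(q),np.median(np.arctan2(q[:,1],q[:,0])) if len(q) else None)
  return p
bars()
move_l([*C,z],ori=down(-0.08),feed=60);print(read_ft_torque(),read_ft_force())
b=move_l([*C,190],feed=80,f_stop=20);print(b,read_ft_force(),read_finger_gap())
p=bars();u=np.int32(w2px(calibration("side"),[*C,90]))
cv2.imwrite("pics/after.png",cv2.resize(p[u[1]-110:u[1]+80,u[0]-90:u[0]+160],(750,570)))
print(read_tcp_pos(),read_joint_positions(),read_time_s())
E
```

```text
scene 195 -1.4939414356855811
side 296 -1.5225889890010849
[ 0.0358878  -0.21375151 -0.02821942] [ 1.83043083  0.21906217 -3.45755015]
False [-0.4100287   0.79387848 -3.64421412] 22.690082692661978
scene 202 -1.4918771415390606
side 300 -1.5212721433903118
[578.2372356  229.26128609 189.22697855] [-0.10891155  0.46250489 -0.48593936  1.59040708  0.23035324  1.14740419
 -2.29761971] 25.4333
```

View pics/after.png

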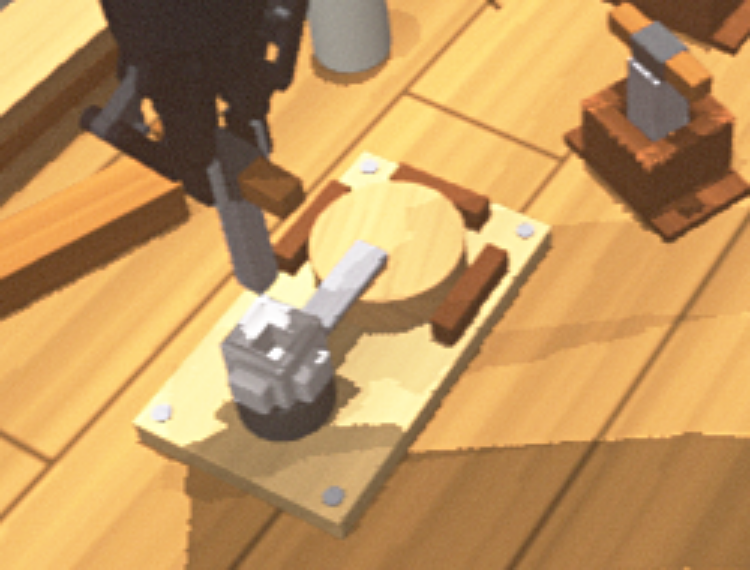

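The bar lies across the blank, at yaw ≈ −1.52 with the stop expected near −1.53, and it stayed there after the key came out. I'll return the key, checking alignment above the stand.

```bash
python3 - <<'E'
from h import *
S=np.array([548.2,-233.2])
move_l([578.6,229.5,235],feed=150)
reach([*S,230],down(-0.03))
move_l([*S,150],feed=110,f_stop=12)
print(read_tcp_pos(),read_ee_rot(),read_time_s())
for n in("scene","side"):
    p,d=get_image(n);c=calibration(n);P=cloud(c,d);o=-c["R"].T@c["t"]
    q=P[(np.hypot(P[...,0]-S[0],P[...,1]-S[1])<25)&(P[...,2]>97)&(P[...,2]<140)]
    v=(S-o[:2]);v/=np.linalg.norm(v);n_=np.array([-v[1],v[0]]);s=(q[:,:2]-S)@n_
    print(n,len(q),"lat",(s.min()+s.max())/2,np.median((q[:,:2]-S)@v))
    q=P[(np.hypot(P[...,0]-S[0],P[...,1]-S[1])<60)&(P[...,2]>185)&(P[...,2]<212)]
p,d=get_image("wrist");P=cloud(calibration("wrist"),d)
m=(np.hypot(P[...,0]-S[0],P[...,1]-S[1])<55)&(P[...,2]>200)&(P[...,2]<212)
hsv=cv2.cvtColor(p,cv2.COLOR_BGR2HSV);q=P[m&(hsv[...,1]>90)&(hsv[...,2]>60)][:,:2]
print(len(q),cv2.minAreaRect(q.astype(np.float32)) if len(q)>5 else "")
print(read_time_s())
E
```

```text
[ 548.81966104 -233.19590247  150.6814361 ] [ 3.14131652e+00 -1.14423601e-03 -2.98184075e-02] 28.45
scene 68 lat -1.0547864052648928 -8.739388527910188
side 149 lat 2.850114950456085 -7.042126617171328
5027 ((553.5711669921875, -234.14617919921875), (80.50211334228516, 46.477821350097656), 19.309831619262695)
28.6
```

The offsets match those seen before the successful knob insertion, so I'll insert.

```bash
python3 - <<'E'
from h import *
S=np.array([548.2,-233.2])
b=move_l([*S,68],feed=70,f_stop=15);print(b,read_tcp_pos(),read_ft_force(),read_ft_torque())
if read_tcp_pos()[2]<72:
    let_go();hold(.3)
    move_l([*S,230],feed=130,f_stop=15);move_l([565,-229,270],feed=150)
    hold(.3);p,d=get_image("wrist");P=cloud(calibration("wrist"),d)
    print("bar",rect(P,S,70,112,135),"stand",rect(P,S,70,54,67))
    p,d=get_image("scene");P=cloud(calibration("scene"),d);print("blank",rect(P,(583,115),60,46,54),"scene bar",rect(P,S,70,112,135))
    p,d=get_image("side");cv2.imwrite("pics/final.png",p)
print(read_finger_gap(),read_time_s())
E
```

```text
False [ 548.54028935 -233.32433277   68.50091794] [ 0.8395262  -0.05186045 -2.84294296] [-0.0098471   0.00180949 -0.03835236]
bar [ 548.5 -233.3   23.3   90.    88.2  123.5 1779. ] stand [ 548.3 -233.1   75.1   75.9   88.1   60.2 2627. ]
blank [585.4 112.7  99.6  97.7   5.9  51.1 948. ] scene bar [ 549.6 -232.6   23.8   90.1   88.1  124.2  341. ]
85.2218038046345 33.15
```

```bash
python3 -c "
from cell import *
print(hand_in())"
```

```text
the job is handed in; nothing more can be done
None
```

The job is handed in: the keeper bar is at its stop across the blank, and the slim key is back upright and fully down in its own stand; the clock read 33 s of the 66 s allowed at the last check.

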